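# Dispense one gluing weight from the washer feeder and slide it into the tray

## Task

The next gluing weight is wanted at the ship model's desk: press the plunger of the washer feeder fully home once, so that a single washer comes out, and let the plunger spring back. Then slide that washer aside over the desk with the fingertips until it lies wholly inside the parts tray, through the tray's open front. Only push - pick up and lift nothing; the other washers stay in the magazine and the things on the desk stay where they are.

Things in the scene. Friction and masses are not known exactly. Their poses are not given: they have to be found in the camera images.
- feeder: Stack feeder fixed to the desk: square, clear, open-topped magazine, 54 x 54 mm, 37 mm high, on a 2 mm base plate 60 mm wide. Origin: on the desk under the magazine's centre; +x = the way a washer comes out. A slot under the front wall lets only the lowest washer leave. Rails and spring barrels up to 12 mm high lie beside the plunger at x = -86 to -24 mm, out to y = +-41 mm.
- plunger (a joint): Travel of the feeder's plunger along the feeder's +x (m): 0 at rest (out), 0.058 fully home at its stop. Return spring 3 N at rest to 6.5 N home, plus up to 1.5 N of friction. Pushed home it drives the lowest washer out, flat, on to the outlet apron; let go, it springs out by itself in under 1 s and the stack drops by one.
- outlet (a point): Top of the outlet apron, 2 mm above the desk and 56 mm in front of the magazine's centre: a dispensed washer's centre comes to lie about here. The apron is the front of the base plate, flat and without lips: feeder x = 27 to 85 mm, y = -30 to +30 mm. Axes as the feeder.
- plunger_plate (a point): Centre of the pressing face of the plunger's upright thumb plate, 30 mm above the desk; moves with the plunger. The plate is 44 mm wide, 8 mm thick and stands from 6 to 50 mm above the desk. At rest this point is 94 mm behind the magazine's centre (feeder x = -94 mm); push it along the feeder's +x.
- washer_1: The lowest of four equal thick steel washers stacked in the magazine, the one that comes out: outside diameter 44 mm, hole 21 mm, 8 mm thick, about 74 g. Origin: centre of its underside, z up when flat. In the magazine it lies on the base plate, 2 mm above the desk.
- washer_2: Second washer from below, same size; drops to the bottom of the magazine and must stay in it.
- washer_3: Third washer from below, same size; stays in the magazine.
- washer_4: Top washer, same size; stays in the magazine.
- tray: Shallow grey sheet-steel parts tray fixed on the desk beside the feeder's outlet, on the feeder's +y side: 96 mm deep (x) by 116 mm wide (y). Origin: on the desk at its centre; its open front is at x = -48 mm and faces -x; the other three sides have rims 12 mm high and 4 mm thick, so that inside it is 92 mm deep and 108 mm wide. Its floor is level with the desk, without a lip at the open front.
- glue_bottle: Bystander, loose: small white glue bottle, 33 mm in diameter, 78 mm high, standing near the feeder. Origin: centre of its foot.
- thread_spool: Bystander, loose: thread spool standing near the feeder, 33 mm in diameter, 40 mm high. Origin: centre of its foot.
- paint_jar: Bystander, loose: paint jar, 36 mm in diameter, 42 mm high, standing near the feeder. Origin: centre of its foot.
- varnish_jar: Bystander, loose: amber varnish jar, 37 mm in diameter, 50 mm high, standing near the feeder. Origin: centre of its foot.
- tape_roll: Bystander, loose: roll of tape lying flat, 68 mm in diameter, 18 mm high. Origin: centre of its underside.
- rotary_tool: Bystander, loose: rotary hand tool lying along its own x, 170 mm long, 31 mm thick. Origin: on the desk under its middle.
- scissors: Bystander, loose: scissors lying flat along their own x, 190 mm long, 75 mm wide, 8 mm high. Origin: on the desk under the pivot.
Things that resemble listed ones, but are neither listed nor needed, are in the scene too. What is shaped like the washer_4 but green or orange is not meant.

How it is judged:
By the outcome, as a careful person would: the job done as asked, in the order asked, and still so for the second after the job is handed in, with the robot touching nothing.
It also fails if it takes over 48 s, if anything falls off the work surface, if the arm or the gripper's body presses on something with over 40 N, if the wrist force passes 120 N, or if a joint passes its speed limit or range.

## Robot

A 6-joint arm with a two-finger parallel gripper is mounted at the origin on the work surface. World frame = base frame: x ahead of the robot, y to its left, z up, the work surface at z = 0. Lengths are in mm, angles in rad, forces in N, time in s.
With the tool pointing down it reaches from about 150 to 775 mm from the base axis. Payload 6.1 kg.
Tool frame: the origin (TCP) lies at the very end of the fingers, on their centre line; the grasp point (between the pads) lies 19 mm behind it (robot.grip_point_offset is the distance from the TCP to the grasp point, in mm); z points along the fingers, y is the line along which they close (so a half turn about z gives the same grasp; the last joint's range is limited). The gripper opens to 85 mm and grips with 20 to 120 N. Pads are 22 mm wide; open, the fingers measure 114 mm over their backs; the gripper's body (76 mm by 85 mm) begins 54 mm behind the grasp point. The pads swing forward as they close: fully open they stand 13 mm farther back than shut.
Start: joints at [-1.16, 0.126, -0.04, 1.405, 0, 1.571], TCP at [209.647, -481.307, 231.295] pointing down, gripper open.
Joint ranges: [-2.72, 2.72], [-0.95, 1.95], [-1.27, 1.35], [-1.78, 2.02], [-1.46, 1.47], [-3.14, 3.14]. Speed limits (rad/s): [2.39, 2.39, 3.01, 3.14, 3.14, 3.14].

## Interface

Orientations are given as a 3x3 rotation matrix whose columns are the frame's x, y, z axes.
In Python, from bench import robot gives the robot as it stands. The module is installed in compiled form; this text tells all that it offers.
- The arm moves only by the tool carry_out, never from a script. Its argument "series" is a list of rows, each a list of 3 entries, a list of its own where there are three numbers: the finger opening in m, from 0 to 0.0854, then the shift along the tool's x, y, z in m, then the turn, a rotation vector about the tool's x, y, z in degrees. A call has 1 to 10 rows; each row shifts and turns the commanded pose from where the row before left it, along the tool's axes as they then stand; what a row does not reach is not made up. A row lasts 1/8 s, in which the tool goes at most 62.5 mm and 10.7 degrees, less where a joint would pass 70% of its speed; a pose out of reach is approached as far as the arm can. A call with a gripper value outside its range is refused whole. The fingers move at their own pace and stop on an object; "newtons" is the grip in N (left out, the last holds). Time passes only in rows, so rows that do not move let the fingers close. It gives the time, the measured TCP pose, the force, the opening and the grip force at its end, in the units of the state.
- robot.get_state(): the state, without advancing time (a new reading comes with each control period).
- robot.snapshot(name): name is "scene" or "top" or "wrist"; returns the picture (384x512x3 uint8, blue, green, red); there is no depth.
- robot.calibration(name): a dict with "camera_matrix" (3x3 intrinsics, pixels), "rvec" (rotation vector, rad) and "tvec" (3), from world to camera coordinates, as OpenCV has them. Camera axes: x right, y down, z forward; pixel columns grow to the right and rows downward; lengths in mm; the calibration is good to about 2 mm. A picture is of the moment at which its call begins: read the wrist's pose just before it. calibration takes no time and is no camera call; for the wrist camera it gives the pose at the moment of the call.
- robot.sign_off(): hands the job in; it is judged then, once.
Trained networks look in the newest picture that a camera, given by its name, has taken for a name from the list of things; names that differ only in an ending like _2 or _b are one class to them, and where a whole thing is asked for, a point or a joint stands for the part that bears it (a point fixed in the world has none). Each returns a list of dicts, best first, with "confidence" (0 to 1); they miss things now and then, are a little off and sometimes report something else, mostly with a low value. They report only what shows in the picture. A call takes as long as a camera call. They do not tell look-alikes from the thing itself.
- robot.look_for(label, camera): "uv" ([column, row] in pixels, amid what is visible of it).
- robot.silhouettes(label, camera): "pixels" (384x512 bool, what is visible of it) and "uv" ([column, row] in pixels, amid what is visible of it).
The state is a dict: "time": time; "joint_pos": joint angles; "dq": joint speeds; "tau": joint torques, N m; "eef_pos": TCP position; "tool_rot": TCP orientation; "wrist_force": force on the tool from outside, world axes, zero at the start; "wrist_torque": the same for the moment, N m; "width": finger opening in mm; "gripper_force": force on a finger pad.
Only numpy, scipy, OpenCV 4.12 (cv2) and the standard library are available. Lean on these libraries where they do the work, as an engineer would, in place of code of your own. Each camera call takes 0.05 s, during which the arm holds its last target. There are 200 camera calls.

## Working session

There is one attempt and no reset: what is moved stays moved. The work goes in short steps, Python scripts to look and compute and a tool call to move; the robot and the scene stay as the last step left them, time stands still between calls to the robot, and variables do not carry over. Pictures are saved under pics/ and viewed, at most 10 in all, crops included, and the job is handed in when it is done.

Besides the shell and the picture viewer there is one more tool, called after "Request:" as name(argument=value, ...) on one line, values as JSON. carry_out: Moves the arm, as the interface text tells. Its arguments: {"type":"object","properties":{"series":{"type":"array","items":{"type":"array"}},"newtons":{"type":"number"}},"required":["series"]}

```bash
mkdir -p pics
cat > h.py <<'E'
import numpy as np, cv2
from bench import robot
def ray(cam,uv,z):
    c=robot.calibration(cam);K=np.array(c["camera_matrix"],float);R=cv2.Rodrigues(np.array(c["rvec"],float))[0];t=np.array(c["tvec"],float).ravel()
    d=R.T@np.linalg.inv(K)@np.array([uv[0],uv[1],1.]);o=-R.T@t
    return o+d*(z-o[2])/d[2]
def proj(cam,P):
    c=robot.calibration(cam)
    return cv2.projectPoints(np.array(P,float).reshape(-1,1,3),np.array(c["rvec"],float),np.array(c["tvec"],float),np.array(c["camera_matrix"],float),None)[0].reshape(-1,2)
E
python3 - <<'E'
from h import *
for n in ["scene","top"]:
    cv2.imwrite(f"pics/{n}0.png",cv2.resize(robot.snapshot(n),(800,600)))
for l,z in [("feeder",20),("plunger_plate",30),("tray",0),("washer_1",20),("glue_bottle",40),("thread_spool",20),("paint_jar",21),("varnish_jar",25),("tape_roll",9),("rotary_tool",15),("scissors",4)]:
    for d in robot.look_for(l,"top")[:3]:
        print(l,round(d["confidence"],2),np.round(d["uv"]),np.round(ray("top",d["uv"],z)))
s=robot.get_state();print(s["time"],s["tool_rot"],s["width"])
E
```

```text
feeder 0.93 [214. 205.] [484.  31.  20.]
feeder 0.54 [418. 197.] [ 514. -441.   20.]
plunger_plate 0.85 [198. 203.] [488.  67.  30.]
tray 0.69 [255. 158.] [603. -61.   0.]
washer_1 0.77 [164. 239.] [405. 143.  20.]
washer_1 0.75 [289. 257.] [ 370. -144.   20.]
washer_1 0.6 [198. 161.] [588.  73.  20.]
glue_bottle 0.63 [308. 214.] [ 467. -183.   40.]
glue_bottle 0.44 [322. 180.] [ 547. -215.   40.]
thread_spool 0.72 [319. 180.] [ 548. -211.   20.]
paint_jar 0.59 [208. 241.] [403.  42.  21.]
varnish_jar 0.49 [162. 162.] [581. 156.  25.]
tape_roll 0.78 [349. 246.] [ 398. -284.    9.]
rotary_tool 0.69 [331. 137.] [ 655. -241.   15.]
rotary_tool 0.55 [214. 206.] [484.  30.  15.]
scissors 0.94 [410. 198.] [ 513. -429.    4.]
0.65 [[ 9.16787251e-01  3.99375934e-01 -7.60433323e-06]
 [ 3.99375934e-01 -9.16787251e-01 -1.05263018e-05]
 [-1.11755074e-05  6.61339164e-06 -1.00000000e+00]] 85.55426075580115
```

View pics/top0.png

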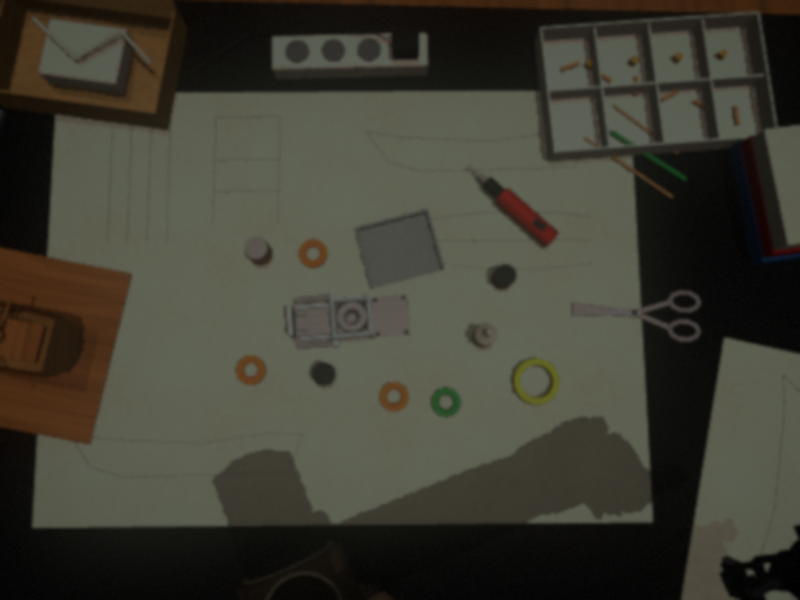

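View pics/scene0.png

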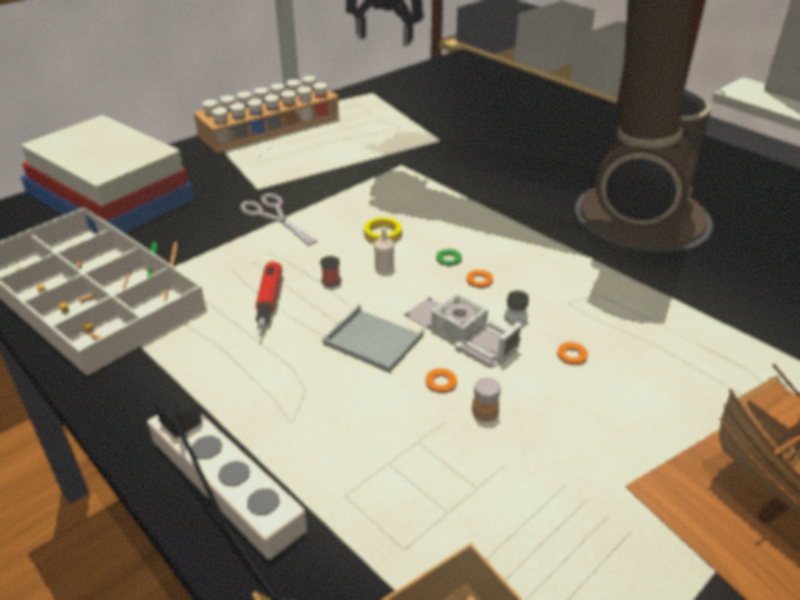

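The top view shows the feeder with its magazine at about (352,316), the plunger to its left at (290,320) and the apron to its right at (390,315). The grey tray is above it at (400,248), turned by about 15°. The scene view agrees, so I'm going in for a closer look with the wrist camera.

Request:
carry_out(series=[[0.03,[0.039,-0.0376,-0.011],[0,0,0]],[0.03,[0.039,-0.0376,-0.011],[0,0,0]],[0.03,[0.039,-0.0376,-0.011],[0,0,0]],[0.03,[0.039,-0.0376,-0.011],[0,0,0]],[0.03,[0.039,-0.0376,-0.011],[0,0,0]],[0.03,[0.039,-0.0376,-0.011],[0,0,0]],[0.03,[0.039,-0.0376,-0.011],[0,0,0]],[0.03,[0.039,-0.0376,-0.011],[0,0,0]],[0.03,[0.039,-0.0376,-0.011],[0,0,0]],[0.0,[0,0,0],[0,0,0]]])

```text
time: 1.9
eef_pos: [397.5, -27.9, 330.8]
tool_rot: [[0.914, 0.405, 0.001], [0.405, -0.914, 0.0], [0.001, 0.0, -1.0]]
wrist_force: [-0.3, -0.2, 0.6]
width: 13.0
gripper_force: 0.0
```

Run:
```python
from h import *
im=robot.snapshot("wrist");cv2.imwrite("pics/w1.png",cv2.resize(im,(800,600)))
for l,z in [("feeder",20),("plunger_plate",30),("tray",0),("washer_1",34),("glue_bottle",40),("thread_spool",20),("paint_jar",21),("varnish_jar",25)]:
    for d in robot.silhouettes(l,"wrist")[:2]:
        m=d["pixels"].astype(np.uint8)
        c=max(cv2.findContours(m,0,2)[0],key=cv2.contourArea);b=cv2.boxPoints(cv2.minAreaRect(c))
        print(l,round(d["confidence"],2),np.round(d["uv"]),np.round(ray("wrist",d["uv"],z)[:2]),[np.round(ray("wrist",p,z)[:2]).tolist() for p in b])
s=robot.get_state();print(s["time"],s["eef_pos"],s["joint_pos"])
print(robot.calibration("wrist"))
```

```text
feeder 0.95 [243.  88.] [483.  29.] [[440.0, 101.0], [517.0, 101.0], [535.0, -78.0], [456.0, -86.0]]
plunger_plate 0.92 [220.  78.] [480.  64.] [[455.0, 97.0], [502.0, 99.0], [512.0, 30.0], [465.0, 26.0]]
plunger_plate 0.67 [461.  54.] [ 649. -241.] [[688.0, -171.0], [709.0, -202.0], [616.0, -309.0], [592.0, -276.0]]
tray 0.91 [333.  41.] [598. -71.] [[535.0, -27.0], [630.0, -1.0], [663.0, -115.0], [568.0, -150.0]]
washer_1 0.96 [266. 169.] [384. -54.] [[376.0, -33.0], [407.0, -59.0], [382.0, -90.0], [350.0, -64.0]]
washer_1 0.75 [266.  98.] [482.  -9.] [[499.0, 26.0], [516.0, -12.0], [477.0, -30.0], [460.0, 10.0]]
glue_bottle 0.92 [368. 160.] [ 461. -193.] [[443.0, -173.0], [473.0, -165.0], [481.0, -212.0], [451.0, -221.0]]
thread_spool 0.69 [414. 112.] [ 555. -229.] [[556.0, -195.0], [577.0, -243.0], [549.0, -261.0], [528.0, -212.0]]
paint_jar 0.9 [217. 135.] [402.  39.] [[401.0, 63.0], [431.0, 36.0], [409.0, 10.0], [377.0, 37.0]]
varnish_jar 0.57 [366. 160.] [ 460. -196.] [[449.0, -172.0], [481.0, -171.0], [479.0, -223.0], [446.0, -225.0]]
2.35 [396.01620677 -31.7592516  330.25427785] [-8.00296397e-02 -9.37679342e-02 -4.54997889e-02  1.61911699e+00
  5.45951646e-06  2.65291977e+00]
{'camera_matrix': array([[279.79144874,   0.        , 257.27873734],
       [  0.        , 279.79144874, 194.26508833],
       [  0.        ,   0.        ,   1.        ]]), 'rvec': array([-2.40496441,  1.58068851,  0.23914276]), 'tvec': array([-187.67911779,  266.00860587,  577.87299835])}
```

View pics/w1.png

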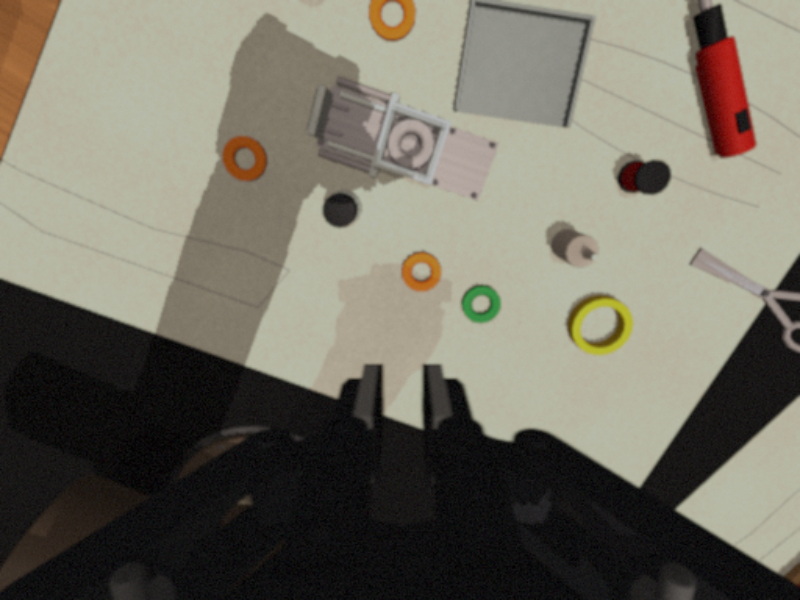

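The tray's open front edge runs from (457,108) to (568,125), facing the robot and the feeder. The apron corners are at (495,146) and (474,197), and the thumb plate top is at (318,113).

Run:
```python
from h import *
s=800/512
im=robot.snapshot("wrist")
crop=cv2.resize(im[0:140,180:400],(792,504),interpolation=cv2.INTER_CUBIC);cv2.imwrite("pics/w2.png",crop)
for n,u,z in [("tFL",(457,109),0),("tFR",(568,126),0),("tBR",(593,16),12),("tBL",(474,2),12),("aFL",(496,145),2),("aFR",(474,198),2),("mFL",(453,117),39),("mFR",(437,184),39),("mBR",(376,172),39),("mBL",(396,95),39)]:
    print(n,np.round(ray("wrist",(u[0]/s,u[1]/s),z),1))
```

```text
tFL [538.  -31.3   0. ]
tFR [ 568.1 -140.5    0. ]
tBR [ 656.4 -111.1   12. ]
tBL [623.   -6.1  12. ]
aFL [523.1 -81.9   2. ]
aFR [467.2 -84.6   2. ]
mFL [524.4 -28.4  39. ]
mFR [464.8 -39.8  39. ]
mBR [451.7  18.   39. ]
mBL [520.6  26.8  39. ]
```

View pics/w2.png

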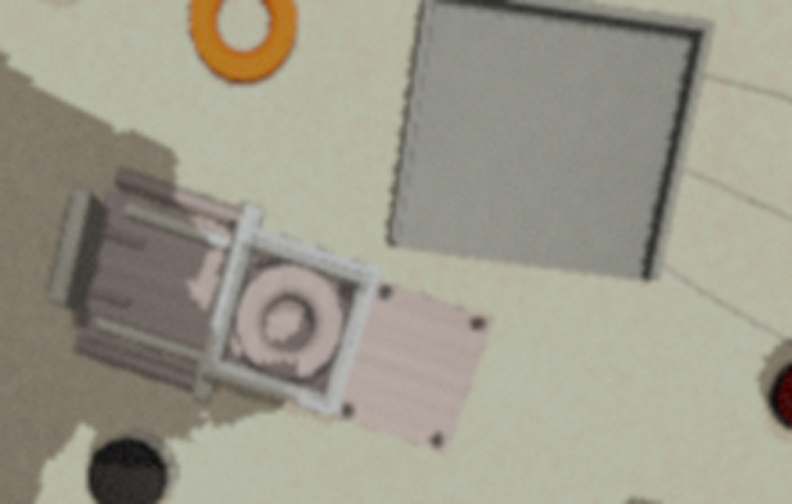

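Run:
```python
from h import *
from scipy.optimize import least_squares
def fit(pts,x0):
    L=np.array([p[:3] for p in pts],float);U=np.array([p[3:] for p in pts],float)/3.6+[180,0]
    def W(p):
        c,s=np.cos(p[2]),np.sin(p[2]);return np.c_[p[0]+c*L[:,0]-s*L[:,1],p[1]+s*L[:,0]+c*L[:,1],L[:,2]]
    r=least_squares(lambda p:(proj("wrist",W(p))-U).ravel(),x0,loss="soft_l1",x_scale=[10,10,.1])
    print(np.round(r.x,3),np.round(r.fun.reshape(-1,2),1).tolist());return r.x
f=fit([(85,30,2,492,318),(85,-30,2,442,448),(27,27,39,380,268),(27,-27,39,332,411),(-94,22,50,72,189),(-94,-22,50,50,300)],[485,0,-1.57])
t=fit([(-48,58,0,390,243),(-48,-58,0,657,281),(48,-58,12,713,25),(-46,-56,12,660,268)],[600,-70,.3])
def tow(p,q):
    c,s=np.cos(p[2]),np.sin(p[2]);return np.round([p[0]+c*q[0]-s*q[1],p[1]+s*q[0]+c*q[1]],1)
print("outlet",tow(f,(56,0)),"plate",tow(f,(-94,0)),"tray front mid",tow(t,(-48,0)),"tray c",tow(t,(0,0)),"apronFL",tow(f,(85,30)))
for i,l in enumerate(["scene","top"]):
    robot.snapshot(l)
    for n,z in [("feeder",20),("tray",0),("plunger_plate",28),("paint_jar",21)]:
        d=robot.look_for(n,l);print(l,n,[np.round(ray(l,d[0]["uv"],z)[:2]) for _ in d[:1]])
s=robot.get_state();print(s["time"],s["eef_pos"],s["tool_rot"],s["joint_pos"])
```

```text
[490.204   2.19   -1.46 ] [[0.9, -0.3], [1.8, 1.0], [-1.2, 1.5], [0.5, -0.8], [-0.2, -1.8], [-1.4, 0.5]]
[ 5.99891e+02 -6.61520e+01  2.89000e-01] [[-0.1, 0.7], [-1.1, -0.2], [1.8, -2.1], [-0.1, 1.0]]
outlet [496.4 -53.5] plate [479.8  95.6] tray front mid [553.9 -79.8] tray c [599.9 -66.2] apronFL [529.5 -79. ]
scene feeder [array([488.,  29.])]
scene tray [array([594., -66.])]
scene plunger_plate [array([492.,  85.])]
scene paint_jar [array([404.,  47.])]
top feeder []
top tray [array([628., -65.])]
top plunger_plate [array([589., 160.])]
top paint_jar []
2.9 [396.3139905  -30.83314929 330.2667859 ] [[ 9.16756852e-01  3.99445698e-01 -9.86637115e-05]
 [ 3.99445703e-01 -9.16756853e-01  4.51147212e-05]
 [-7.24297523e-05 -8.07700254e-05 -9.99999994e-01]] [-7.76711438e-02 -9.33074325e-02 -4.50624019e-02  1.61914322e+00
  3.73230850e-05  2.65300937e+00]
```

Request:
carry_out(series=[[0,[0.0242,-0.0202,0.035],[0,0,0]],[0,[0.0242,-0.0202,0.035],[0,0,0]],[0,[0.0242,-0.0202,0.035],[0,0,0]],[0,[0.0242,-0.0202,0.035],[0,0,0]],[0,[0.0242,-0.0202,0.035],[0,0,0]],[0,[0.0242,-0.0202,0.035],[0,0,0]],[0,[0,0,0.032],[0,0,0]],[0,[0,0,0.032],[0,0,0]],[0,[0,0,0.031],[0,0,0]],[0,[0,0,0],[0,0,0]]])

```text
time: 4.15
eef_pos: [479.0, 137.7, 23.2]
tool_rot: [[0.917, 0.4, -0.005], [0.4, -0.917, -0.001], [-0.005, -0.001, -1.0]]
wrist_force: [-0.3, -0.8, 0.9]
width: -0.4
gripper_force: 0.0
```

Run:
```python
from h import *
im=robot.snapshot("wrist");cv2.imwrite("pics/w3.png",cv2.resize(im,(800,600)))
s=robot.get_state();print(s["time"],s["eef_pos"],s["tool_rot"],s["joint_pos"],s["wrist_force"],s["width"])
```

```text
4.2 [480.27806273 138.06487803  24.86925647] [[ 9.16757041e-01  3.99439605e-01 -2.12814479e-03]
 [ 3.99439252e-01 -9.16759465e-01 -6.06773184e-04]
 [-2.19336612e-03 -2.93800975e-04 -9.99997551e-01]] [ 2.79918011e-01  1.66091037e-01 -4.57807629e-01  9.49110613e-01
  4.80072848e-06  3.01060483e+00] [ 0.80301277 -0.21408685  0.60422348] 0.05439994711609847
```

View pics/w3.png

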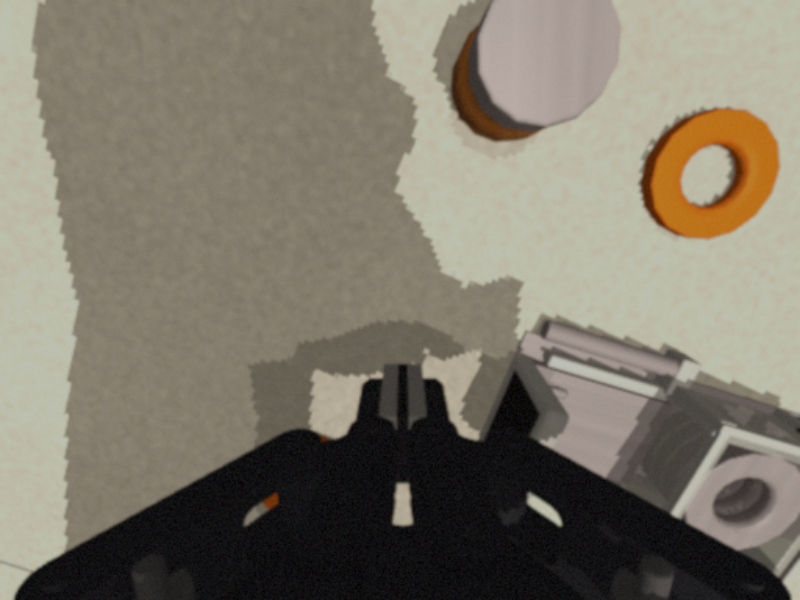

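The plate's far top corner shows at about (522,370), just right of the closed fingertips at (405,370). I'll check it against the fit.

Run:
```python
from h import *
c,s=np.cos(-1.46),np.sin(-1.46)
for q in [(-94,22,50),(-86,22,50),(-94,-22,50),(-94,22,6),(-86,22,6),(27,27,39),(-27,27,39)]:
    print(q,np.round(proj("wrist",[490.2+c*q[0]-s*q[1],2.2+s*q[0]+c*q[1],q[2]])[0]*1.5625))
print(np.round(proj("wrist",robot.get_state()["eef_pos"])[0]*1.5625))
for u,z in [((527,345),50),((565,413),50),((680,360),12),((728,427),39),((803,440),39)]: print(u,np.round(ray("wrist",np.array(u)/1.5625,z)))
```

```text
(-94, 22, 50) [548. 414.]
(-86, 22, 50) [572. 420.]
(-94, -22, 50) [496. 524.]
(-94, 22, 6) [513. 354.]
(-86, 22, 6) [531. 360.]
(27, 27, 39) [863. 474.]
(-27, 27, 39) [726. 435.]
[400. 385.]
(527, 345) [519. 115.  50.]
(565, 413) [504.  93.  50.]
(680, 360) [527.  40.  12.]
(728, 427) [517.  33.  39.]
(803, 440) [523.   7.  39.]
```

Request:
carry_out(series=[[0,[-0.0022,0.0072,0],[0,0,0]],[0,[-0.0022,0.0072,0],[0,0,0]],[0,[-0.0022,0.0072,0],[0,0,0]],[0,[-0.0022,0.0072,0],[0,0,0]],[0,[-0.0022,0.0072,0],[0,0,0]],[0,[-0.0022,0.0072,0],[0,0,0]],[0,[-0.0022,0.0072,0],[0,0,0]],[0,[-0.0022,0.0072,0],[0,0,0]],[0,[-0.0022,0.0072,0],[0,0,0]],[0,[-0.0022,0.0072,0],[0,0,0]]])

```text
time: 5.45
eef_pos: [489.6, 64.6, 25.9]
tool_rot: [[0.916, 0.4, 0.0], [0.4, -0.916, 0.004], [0.002, -0.004, -1.0]]
wrist_force: [-1.6, 7.4, 2.7]
width: 0.1
gripper_force: 3.8
```

Request:
carry_out(series=[[0,[-0.0006,0.0019,0],[0,0,0]],[0,[0,0,0],[0,0,0]]])

```text
time: 5.7
eef_pos: [489.8, 62.3, 25.9]
tool_rot: [[0.917, 0.4, 0.0], [0.4, -0.917, 0.003], [0.001, -0.003, -1.0]]
wrist_force: [-2.5, 5.8, 3.7]
width: 0.4
gripper_force: 3.1
```

Request:
carry_out(series=[[0,[-0.0006,0.0019,0],[0,0,0]],[0,[-0.0006,0.0019,0],[0,0,0]],[0,[0,0,0],[0,0,0]]])

```text
time: 6.08
eef_pos: [490.1, 58.6, 25.9]
tool_rot: [[0.917, 0.4, 0.0], [0.4, -0.917, 0.004], [0.002, -0.003, -1.0]]
wrist_force: [-3.0, 7.7, 4.1]
width: -0.2
gripper_force: 3.5
```

Request:
carry_out(series=[[0,[-0.0006,0.0019,0],[0,0,0]],[0,[0,0,0],[0,0,0]]])

```text
time: 6.32
eef_pos: [490.4, 56.7, 25.9]
tool_rot: [[0.917, 0.4, 0.0], [0.4, -0.917, 0.004], [0.002, -0.003, -1.0]]
wrist_force: [-2.9, 7.2, 4.1]
width: -0.2
gripper_force: 3.6
```

Request:
carry_out(series=[[0,[-0.0006,0.0019,0],[0,0,0]],[0,[0,0,0],[0,0,0]]])

```text
time: 6.58
eef_pos: [490.5, 55.4, 25.9]
tool_rot: [[0.916, 0.4, -0.0], [0.4, -0.916, 0.006], [0.002, -0.005, -1.0]]
wrist_force: [-3.2, 10.6, 3.9]
width: 0.1
gripper_force: 5.1
```

Request:
carry_out(series=[[0,[-0.0006,0.0019,0],[0,0,0]],[0,[0,0,0],[0,0,0]]])

```text
time: 6.82
eef_pos: [490.5, 55.1, 26.0]
tool_rot: [[0.916, 0.401, -0.001], [0.401, -0.916, 0.01], [0.003, -0.009, -1.0]]
wrist_force: [-3.7, 17.2, 4.5]
width: 0.1
gripper_force: 8.6
```

Request:
carry_out(series=[[0,[-0.0006,0.0019,0],[0,0,0]],[0,[0,0,0],[0,0,0]]])

```text
time: 7.08
eef_pos: [490.6, 54.9, 26.1]
tool_rot: [[0.916, 0.402, -0.001], [0.402, -0.915, 0.014], [0.005, -0.013, -1.0]]
wrist_force: [-5.1, 23.6, 5.8]
width: -0.3
gripper_force: 12.2
```

The plunger is on its stop: the force rose while the tool stood still. Now I'll retract and lift.

Request:
carry_out(series=[[0,[0.0045,-0.0143,0],[0,0,0]],[0,[0.0045,-0.0143,0],[0,0,0]],[0,[0.0045,-0.0143,0],[0,0,0]],[0,[0.0045,-0.0143,0],[0,0,0]],[0,[0.0045,-0.0143,0],[0,0,0]],[0,[0.0045,-0.0143,0],[0,0,0]],[0,[0,0,-0.04],[0,0,0]],[0,[0,0,-0.04],[0,0,0]],[0,[0,0,-0.04],[0,0,0]],[0,[0,0,-0.04],[0,0,0]]])

```text
time: 8.32
eef_pos: [481.3, 139.2, 186.4]
tool_rot: [[0.917, 0.399, -0.0], [0.399, -0.917, -0.001], [-0.001, 0.001, -1.0]]
wrist_force: [1.2, -0.2, 0.2]
width: 0.3
gripper_force: 0.0
```

Request:
carry_out(series=[[0.024,[-0.025,0.0293,-0.003],[0,0,0]],[0.024,[-0.025,0.0293,-0.003],[0,0,0]],[0.024,[-0.025,0.0293,-0.003],[0,0,0]],[0.024,[-0.025,0.0293,-0.003],[0,0,0]],[0.024,[-0.025,0.0293,-0.003],[0,0,0]],[0.024,[0,0,0],[0,0,10]],[0.024,[0,0,0],[0,0,10]],[0.024,[0,0,0],[0,0,0]]])

```text
time: 9.32
eef_pos: [425.4, -45.2, 200.1]
tool_rot: [[0.998, 0.063, -0.0], [0.063, -0.998, -0.0], [-0.0, 0.0, -1.0]]
wrist_force: [-0.4, -0.1, -0.4]
width: 24.0
gripper_force: 0.0
```

Run:
```python
from h import *
im=robot.snapshot("wrist");cv2.imwrite("pics/w4.png",cv2.resize(im,(800,600)))
for d in robot.silhouettes("washer_1","wrist")[:6]:
    c=max(cv2.findContours(d["pixels"].astype(np.uint8),0,2)[0],key=cv2.contourArea);e,r=cv2.minEnclosingCircle(c)
    print(round(d["confidence"],2),np.round(np.array(e)*1.5625),r,np.round(ray("wrist",e,10)[:2],1))
s=robot.get_state();print(s["time"],s["eef_pos"],s["tool_rot"],s["joint_pos"],s["width"])
print(np.round(proj("wrist",[[496.4,-53.5,10],[553.9,-79.8,0],[538.5,-28,12],[599.9,-66.2,0]])*1.5625))
```

```text
0.91 [416. 327.] 16.88312530517578 [378.2 -61.2]
0.85 [508. 340.] 17.270994186401367 [ 371.9 -136.5]
0.75 [416. 175.] 19.70756721496582 [496.4 -52.3]
0.72 [335. 179.] 20.79713249206543 [489.7   6.5]
0.65 [249.  24.] 23.728065490722656 [585.1  65.9]
0.6 [150. 270.] 19.416587829589844 [412.  148.9]
9.425 [425.44310403 -45.07194559 200.13697389] [[ 9.97883214e-01  6.50302285e-02 -4.00197996e-04]
 [ 6.50301341e-02 -9.97883271e-01 -2.44554307e-04]
 [-4.15254308e-04  2.18011708e-04 -9.99999890e-01]] [-1.05350440e-01 -5.53840275e-02 -2.96183240e-01  1.33036938e+00
 -2.85281536e-04  2.97116616e+00] 23.939024695863306
[[418. 175.]
 [460.  93.]
 [386. 109.]
 [447.  18.]]
```

View pics/w4.png

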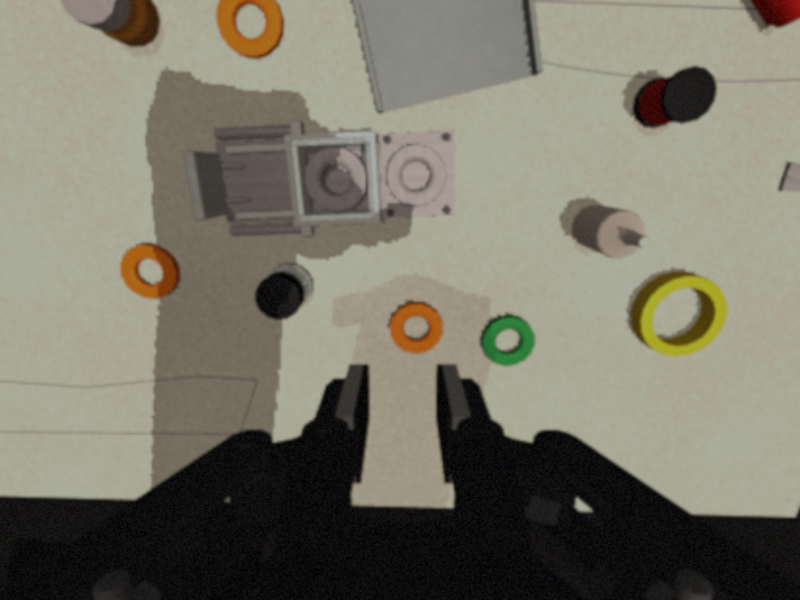

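The washer lies on the apron at (416,175), and the plunger has sprung back. The tray mouth is clear. I'll descend behind the washer with the fingers 24 mm apart as a cradle.

Request:
carry_out(series=[[0.024,[0.0065,0.003,0.045],[0,0,0]],[0.024,[0.0065,0.003,0.045],[0,0,0]],[0.024,[0.0065,0.003,0.045],[0,0,0]],[0.024,[0.0064,0.0028,0.04],[0,0,0]],[0.024,[0,0,0.014],[0,0,0]],[0.024,[0,0,0.007],[0,0,0]],[0.024,[0,0,0],[0,0,0]]])

```text
time: 10.3
eef_pos: [452.5, -55.4, 5.1]
tool_rot: [[0.998, 0.062, 0.001], [0.062, -0.998, -0.0], [0.001, 0.0, -1.0]]
wrist_force: [-0.2, 0.3, -0.6]
width: 23.9
gripper_force: 0.0
```

Run:
```python
from h import *
im=robot.snapshot("wrist");cv2.imwrite("pics/w5.png",cv2.resize(im,(800,600)))
s=robot.get_state();print(s["time"],s["eef_pos"],s["tool_rot"],s["wrist_force"],s["width"])
for d in robot.silhouettes("washer_1","wrist")[:4]:
    c=max(cv2.findContours(d["pixels"].astype(np.uint8),0,2)[0],key=cv2.contourArea);e,r=cv2.minEnclosingCircle(c)
    print(round(d["confidence"],2),np.round(np.array(e)*1.5625),r,np.round(ray("wrist",e,10)[:2],1))
```

```text
10.35 [452.79142643 -55.41126297   5.44981158] [[ 9.98058739e-01  6.22567646e-02  1.68789799e-03]
 [ 6.22572499e-02 -9.98060108e-01 -2.36462193e-04]
 [ 1.66990227e-03  3.41087045e-04 -9.99998548e-01]] [-0.0571218  -0.92663494  0.16862023] 24.23832177536935
0.78 [200. 288.] 50.47781753540039 [487.   11.8]
0.63 [403. 516.] 23.021827697753906 [399.4 -60.2]
0.63 [548. 558.] 10.547611236572266 [ 381.9 -119.7]
0.61 [396. 267.] 43.398773193359375 [497.9 -51.7]
```

View pics/w5.png

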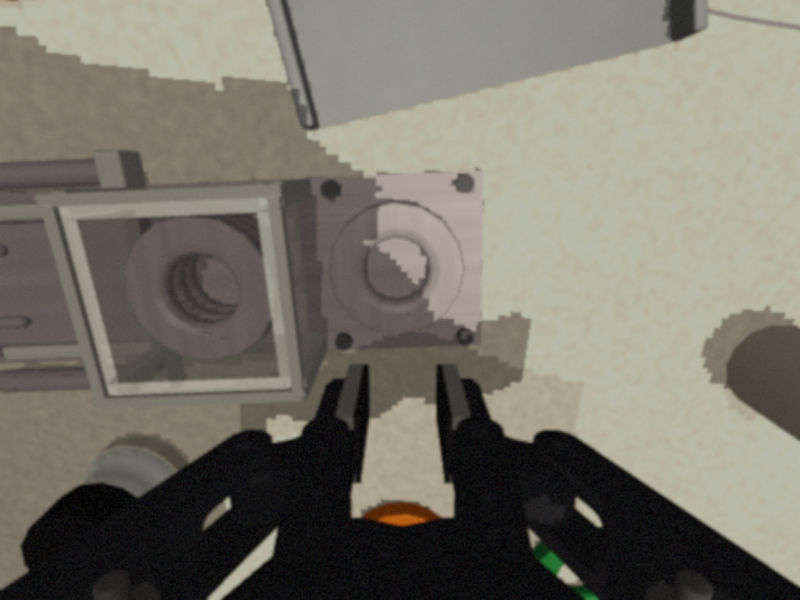

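Request:
carry_out(series=[[0.014,[0,0,0],[0,0,5]],[0.014,[0,0,0.0015],[0,0,0]],[0.014,[0.005,0,0],[0,0,0]],[0.014,[0.006,0,0],[0,0,0]],[0.014,[0.005,0.0007,0],[0,0,0]],[0.014,[0.006,0.0008,0],[0,0,0]],[0.014,[0.008,0.001,0],[0,0,0]],[0.014,[0.008,0.001,0],[0,0,0]],[0.014,[0,0,0],[0,0,0]]])

```text
time: 11.52
eef_pos: [490.9, -60.0, 2.8]
tool_rot: [[1.0, -0.026, 0.001], [-0.026, -1.0, -0.0], [0.001, 0.0, -1.0]]
wrist_force: [-0.7, -0.1, -0.1]
width: 14.1
gripper_force: 0.0
```

```bash
cat > lk.py <<'E'
from h import *
import sys
im=robot.snapshot("wrist");cv2.imwrite(f"pics/{sys.argv[1]}.png",cv2.resize(im,(800,600)))
s=robot.get_state();print(s["time"],s["eef_pos"],s["tool_rot"][:2],s["joint_pos"][5],s["wrist_force"],s["width"])
for d in robot.silhouettes("washer_1","wrist")[:4]:
    c=max(cv2.findContours(d["pixels"].astype(np.uint8),0,2)[0],key=cv2.contourArea);e,r=cv2.minEnclosingCircle(c)
    print(round(d["confidence"],2),np.round(np.array(e)*1.5625),r,np.round(ray("wrist",e,9)[:2],1))
E
python3 lk.py w6
```

```text
11.575 [490.3484387  -59.96223979   2.70030886] [[ 9.99672550e-01 -2.55887507e-02  8.83020415e-05]
 [-2.55887514e-02 -9.99672554e-01  7.25436435e-06]] 3.0454926412671757 [-0.48625493  0.25272429 -0.15743852] 14.076363226164974
0.97 [  2. 109.] 43.52595520019531 [584.6  50.8]
0.8 [382. 299.] 42.36371994018555 [525.  -55.2]
0.8 [205. 412.] 17.066146850585938 [484.9   8.6]
0.77 [198. 420.] 21.360109329223633 [482.1  11.6]
```

View pics/w6.png

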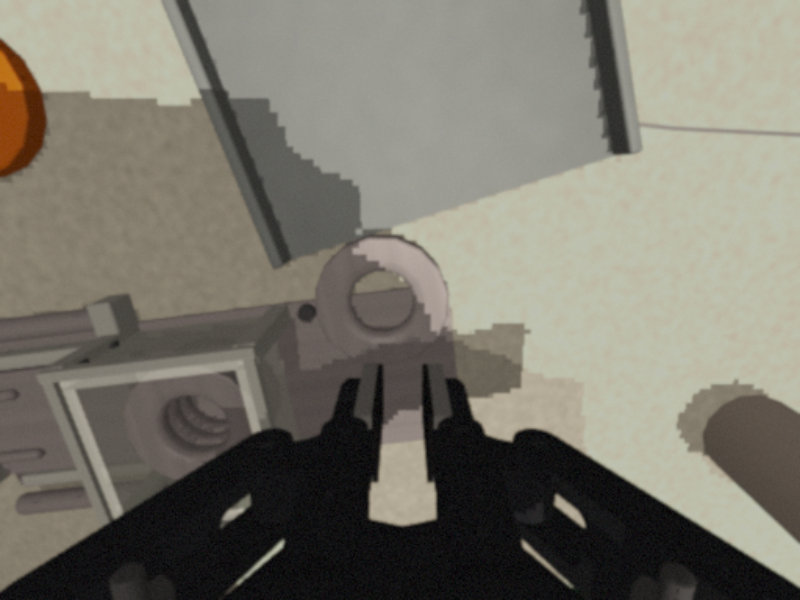

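The washer at (382,299) sits a little left in the cradle, at the tray mouth and clear of the left rim end at (285,262). I'll keep pushing, steering slightly right.

Request:
carry_out(series=[[0.014,[0.006,0.0012,-0.001],[0,0,0]],[0.014,[0.009,0.0018,0],[0,0,0]],[0.014,[0.009,0.0018,0],[0,0,0]],[0.014,[0.009,0.0018,0],[0,0,0]],[0.014,[0.006,0.001,0],[0,0,0]],[0.014,[0,0,0],[0,0,0]]])

```text
time: 12.38
eef_pos: [529.3, -68.6, 3.7]
tool_rot: [[1.0, -0.026, 0.0], [-0.026, -1.0, -0.0], [0.0, 0.0, -1.0]]
wrist_force: [-0.5, 0.4, 0.2]
width: 13.8
gripper_force: 0.0
```

```bash
python3 lk.py w7
```

```text
12.425 [528.90249988 -68.54362516   3.69268691] [[ 9.99671580e-01 -2.56265528e-02 -1.05197716e-04]
 [-2.56265524e-02 -9.99671586e-01  5.56908289e-06]] 3.0383487886751395 [-1.09882556  0.2619513  -0.24871915] 13.678776289929251
0.73 [138. 502.] 10.12432861328125 [484.8  32.4]
0.71 [368. 297.] 42.17533493041992 [564.3 -59.3]
0.64 [  2. 234.] 40.51244354248047 [587.8  54. ]
```

View pics/w7.png

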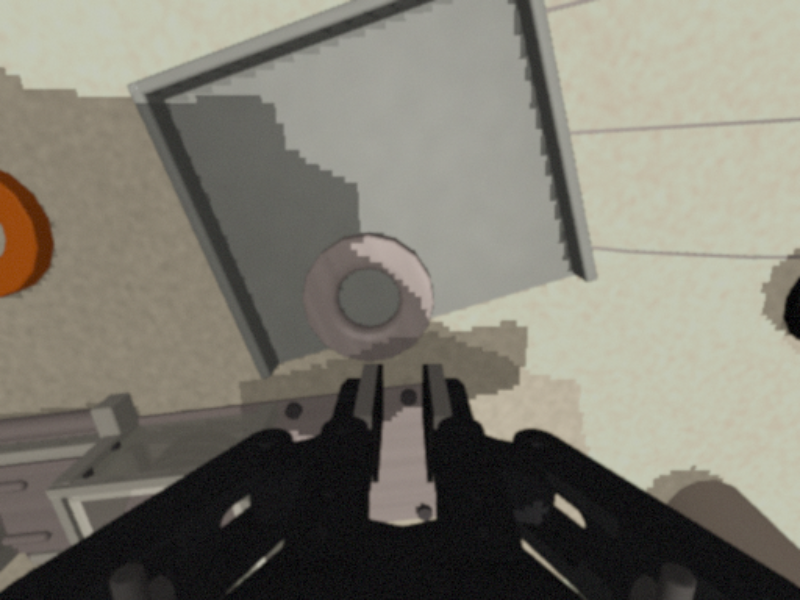

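It has drifted left in the cradle (368,297) but lies within the tray mouth. I'll back off, recentre and push it straight in.

Request:
carry_out(series=[[0.014,[-0.009,0,0],[0,0,0]],[0.014,[0,-0.0055,0],[0,0,0]],[0.014,[0.008,-0.0008,0],[0,0,0]],[0.014,[0.007,-0.0008,0],[0,0,0]],[0.014,[0.007,-0.0008,0],[0,0,0]],[0.014,[0.007,-0.0008,0],[0,0,0]],[0.014,[0.007,-0.0008,0],[0,0,0]],[0.014,[0.006,-0.0008,0],[0,0,0]],[0.014,[0.005,-0.0005,0],[0,0,0]],[0.014,[0,0,0],[0,0,0]]])

```text
time: 13.72
eef_pos: [567.5, -58.7, 3.8]
tool_rot: [[1.0, -0.025, 0.0], [-0.025, -1.0, -0.0], [0.0, 0.0, -1.0]]
wrist_force: [0.8, 0.7, -0.0]
width: 13.7
gripper_force: 0.0
```

```bash
python3 lk.py w8
```

```text
13.775 [567.19537726 -58.65937266   3.75680101] [[ 9.99675311e-01 -2.54804956e-02  1.28680759e-04]
 [-2.54804975e-02 -9.99675319e-01  1.27609650e-05]] 3.0640087925086483 [-1.02871756  0.34031225  0.31977396] 13.962217985707058
0.75 [ 45. 334.] 43.09518051147461 [592.3  59.4]
0.59 [403. 302.] 41.831268310546875 [600.6 -60.8]
```

Request:
carry_out(series=[[0.014,[-0.01,0,0],[0,0,0]],[0.014,[-0.008,0,0],[0,0,0]],[0.014,[0,0,-0.03],[0,0,0]],[0.014,[-0.01,0,-0.045],[0,0,0]],[0.014,[-0.02,0,-0.045],[0,0,0]],[0.014,[-0.02,0,-0.045],[0,0,0]],[0.014,[-0.02,0,-0.03],[0,0,0]],[0.014,[0,0,0],[0,0,0]]])

```text
time: 14.82
eef_pos: [478.8, -56.5, 201.7]
tool_rot: [[1.0, -0.026, 0.005], [-0.026, -1.0, -0.001], [0.005, 0.0, -1.0]]
wrist_force: [0.4, -0.3, -0.1]
width: 14.4
gripper_force: 0.0
```

```bash
python3 lk.py w9
```

```text
14.875 [478.9075398  -56.47260766 199.80959412] [[ 9.99665441e-01 -2.57089058e-02  2.83853732e-03]
 [-2.57081200e-02 -9.99669443e-01 -3.12988254e-04]] 3.049913232408106 [-0.2110378  -0.45872158 -0.37187111] 14.144417042104513
0.89 [400. 103.] 22.09111213684082 [597.2 -59.6]
0.72 [226. 123.] 22.113628387451172 [587.3  63. ]
0.7 [498. 390.] 16.72315216064453 [ 372.1 -136.1]
0.69 [318. 262.] 18.74896240234375 [486.8   6.7]
```

View pics/w9.png

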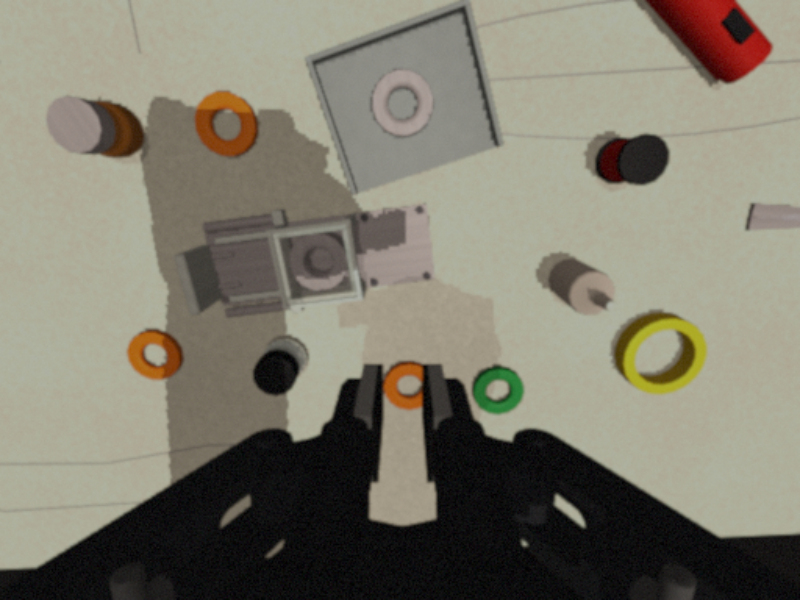

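The washer lies well inside the tray at (402,103). The plunger is back out at (195,280), the apron is empty, and the bystanders haven't moved.

```bash
python3 -c "
from bench import robot
print(robot.sign_off())"
```

```text
the job is handed in; nothing more can be done
None
```

The plunger was pressed fully home once and sprang back. The single washer it fed out was pushed through the open front and lies wholly inside the tray. The job was handed in at about 15 s.

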